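Take the pressing die apart for drying

ROBOT

A 6-joint arm with a two-finger parallel gripper is mounted at the origin on a cart in front of the work surface, level with it; the furniture and walls round the work are solid. World frame = base frame: x ahead of the robot, y to its left, z up, the work surface at z = 0. Lengths are in mm, angles in degrees, forces in N, time in s.
With the tool pointing down it reaches from about 350 to 850 mm from the base axis. Payload 8.1 kg.
Tool frame: the origin (TCP) lies between the finger pads; the fingertips stand r.nose_length ahead of it and the grasp point (between the pads) lies 3 mm ahead of it (r.nose_length is the distance from the TCP to the fingertips, in mm); x points along the fingers, y is the direction in which the jaws open and shut, and the axes are right-handed (so a half turn about x gives the same grasp; the last joint's range is limited). The gripper opens to 85 mm and grips with 20 to 120 N. Pads are 22 mm wide; open, the fingers measure 114 mm over their backs; the gripper's body (76 mm by 85 mm) begins 54 mm behind the grasp point. The pads swing forward as they close: fully open they stand 13 mm farther back than shut.
Start: joints at [-69.924, 7.471, 85.268, -0, 87.261, -4.893], TCP at [253.301, -543.915, 253.292] pointing down, gripper open.
Joint ranges: [-169.43, 169.43], [-51.17, 129.36], [1.28, 143.12], [-76.62, 256.62], [0, 156.53], [-152.29, 152.29]. Speed limits (degrees/s): [136.94, 136.94, 159.86, 180, 180, 180].

INTERFACE

Orientations are given as [roll, pitch, yaw] about the fixed x, y, z axes, in that order (R = Rz(yaw) Ry(pitch) Rx(roll)).
In Python, from bench import sense, optics, order, r gives the robot as it stands.
- The arm moves only by the tool carry_out, never from a script. Its argument "commands" is one flat list of numbers, 7 for each row, row after row: the shift along the tool's x, y, z in m, then the turn, a rotation vector about the tool's x, y, z in degrees, then the closure, from -1 (fully open) to 1 (shut), so that 0 is half open. A call has 1 to 12 rows; each row is the pose to reach, as a shift and turn from the pose measured when the call began, along the tool's axes at that moment; what a row does not reach only later rows make up. A row lasts 1/8 s, in which the tool goes at most 62.5 mm and 10.7 degrees, less where a joint would pass 70% of its speed; a pose out of reach is approached as far as the arm can. A call with a gripper value outside its range is refused whole. The fingers move at their own pace and stop on an object; "grip_force" is the grip in N (left out, the last holds). Time passes only in rows, so rows that repeat a pose let the fingers close. It gives the time, the measured TCP pose, the force and the opening at its end, in the units of the state.
- sense(): the state, without advancing time (a new reading comes with each control period).
- optics.snapshot(name): name is "side" or "top"; returns (picture, depth): 420x560x3 uint8, red, green, blue; 420x560 float32, mm along the optical axis (not along the pixel's ray), 0 where there is no reading.
- optics.calibration(name): a dict with "mtx" (3x3 intrinsics, pixels), "extrinsics" (4x4, takes a point from camera to world coordinates). Camera axes: x right, y up, looking along -z (the intrinsics and any distortion apply to the point x, -y, -z); pixel columns grow to the right and rows downward; lengths in mm; the calibration is good to about 2 mm. A picture is of the moment at which its call begins. calibration takes no time and is no camera call.
- order.hand_in(): hands the job in, once; it reports no verdict.
The state is a dict: "time": time; "joint_pos": joint angles; "qd": joint speeds; "joint_efforts": joint torques, N m; "tool_pos": TCP position; "tcp_rot": TCP orientation; "ft_force": force on the tool from outside, world axes, zero at the start; "wrist_torque": the same for the moment, N m; "finger_gap": finger opening in mm.
Only numpy, scipy, OpenCV 4.12 (cv2) and the standard library are available. Lean on these libraries where they do the work, as an engineer would, in place of code of your own. Each camera call takes 0.05 s, during which the arm holds its last target. There are 200 camera calls.

TASK

The steel die for pressing tablets stands stacked on the bench; take it apart and set each part on its own white stand to dry: the release ring over the short thick boss, the plunger foot down in the upright cup, the die body (same way up) over the slender post, and the base plate, spigot up, in the shallow dish. Lower every part until it rests fully down on its stand and do not drop any, for the faces are polished. Leave the beaker and the timer alone.

Things in the scene. Friction and masses are not known exactly. Their poses are not given: they have to be found in the camera images.
- release_ring: Release ring: plain aluminium ring, outside 46 mm, bore 36 mm, 18 mm high, 0.08 kg. At the start it lies loose on the die body, 62 mm above the bench, round the plunger, whose 30 mm head stands above it and passes through its bore. Origin: centre of its underside, z along its axis, up. 
- plunger: Plunger: steel stem 18 mm across and 58 mm long, with a grooved round head on top, 30 mm across, 16 mm high; 74 mm in all, 0.18 kg. At the start it stands loose in the die body's bore, foot 23 mm and head 81 to 97 mm above the bench, just above the ring (top 80 mm). Origin: centre of the stem's foot; z along the stem to the head, up.
- die_body: Body of the die, a thick steel cylinder, 57 mm across, 44 mm high, with a 20 mm bore right through and a recess 37 mm wide, 6 mm deep in its underside; 0.55 kg. At the start it sits loose on the base plate, over the spigot, underside 18 mm above the bench. Origin: centre of its underside, z along its axis, up. 
- die_base: Base plate, lowest part of the stack: steel disc 68 mm across, 18 mm thick, grooved round its rim, with a round spigot 32 mm across and 5 mm high in the middle of its top; 0.45 kg. At the start it stands flat on the bench under the other three. Origin: centre of its underside, z along its axis, up. 
- boss_stand: Stand for the release ring, fixed to the bench: square white plastic plate, 60 x 60 x 8 mm, carrying a short thick boss 24 mm in diameter that ends 22 mm above the bench, its edge rounded. The ring goes over the boss and lies on the plate, 8 mm above the bench. Origin: centre of its underside, z along its axis, up. 
- cup_stand: Stand for the plunger, fixed to the bench: upright white plastic cup, 45 mm outside, on a square 66 mm plate. Its bore is 23 mm wide and widens from 38 mm height into a conical mouth 34 mm wide at the rim, 46 mm above the bench; its floor is 6 mm above the bench. The plunger stands in it foot down on the floor, head 18 mm clear of the rim. Origin: centre of its underside, z along its axis, up. 
- post_stand: Stand for the die body, fixed to the bench: square white plastic plate, 72 x 72 x 8 mm, with a slender upright steel post 12 mm in diameter, tapering from 38 mm height to a blunt tip 49 mm above the bench. The die body goes over the post, recess down, and sits on the plate, 8 mm above the bench. Origin: centre of its underside, z along its axis, up. 
- dish_stand: Stand for the base plate, fixed to the bench: round shallow white plastic dish, 92 mm in outside diameter, inside 79 mm, floor 4 mm and rim 9 mm above the bench. The base plate lies flat inside it, spigot up, on the floor. Origin: centre of its underside, z along its axis, up. 
- beaker: Glass beaker, about 61 x 55 mm and 70 mm high, standing behind the work; a bystander. Origin: centre of its underside, z along its axis, up. 
- bench_timer: Small white kitchen-type timer with a display, 38 x 62 x 58 mm, standing behind the work; a bystander. Origin: centre of its underside, z along its axis, up. 
Things that resemble listed ones, but are neither listed nor needed, are in the scene too. Leave any green or red look-alike of the die_body alone.

How it is judged:
By the outcome, as a careful person would: the job done as asked, in the order asked, and still so for the second after the job is handed in, with the robot touching nothing.
It also fails if it takes over 115 s, if anything falls off the work surface, if the arm or the gripper's body presses on something with over 40 N, if the wrist force passes 120 N, or if a joint passes its speed limit or range.

## Working session

There is one attempt and no reset: what is moved stays moved. The work goes in short steps, Python scripts to look and compute and a tool call to move; the robot and the scene stay as the last step left them, time stands still between calls to the robot, and variables do not carry over. Pictures are saved under pics/ and viewed, about 12 in all and at most 16, crops included, and the job is handed in when it is done.

Besides the shell and the picture viewer there is one more tool, called after "Call:" by a JSON object that holds its "fn" and its "kwargs", one argument or row to a line. carry_out: Moves the arm, as the interface text tells. Its arguments: {"type":"object","properties":{"commands":{"type":"array","items":{"type":"number"}},"grip_force":{"type":"number"}},"required":["commands"]}

```bash
mkdir -p pics; ls; cat > h.py <<'E'
import numpy as np,cv2
from bench import sense,optics,order,r
def snap(n,f=None):
    p,d=optics.snapshot(n)
    if f: cv2.imwrite('pics/'+f+'.png',p[:,:,::-1])
    return p,d
def ray(n,u,v):
    c=optics.calibration(n);K=np.array(c['mtx']);E=np.array(c['extrinsics'])
    x=np.array([(u-K[0,2])/K[0,0],-(v-K[1,2])/K[1,1],-1.0])
    return E[:3,3],E[:3,:3]@x
def onz(n,u,v,z):
    o,d=ray(n,u,v);return o+d*(z-o[2])/d[2]
def cloud(n,dep):
    c=optics.calibration(n);K=np.array(c['mtx']);E=np.array(c['extrinsics'])
    v,u=np.mgrid[:420,:560]
    P=np.stack([(u-K[0,2])/K[0,0]*dep,-(v-K[1,2])/K[1,1]*dep,-dep],-1)
    return P@E[:3,:3].T+E[:3,3]
E
python3 - <<'E'
from h import *
for n in('side','top'):
    p,d=snap(n,n+'0');c=optics.calibration(n);print(n,c,(d>0).mean())
    np.save(n+'0.npy',d)
print(sense(),r.nose_length)
E
```

```text
pics
side {'mtx': array([[451.24219125,   0.        , 279.7024109 ],
       [  0.        , 451.24219125, 208.33603188],
       [  0.        ,   0.        ,   1.        ]]), 'extrinsics': array([[-9.91496846e-01,  6.92960537e-02, -1.10145632e-01,
         4.09877947e+02],
       [-1.29730501e-01, -4.60026940e-01,  8.78376464e-01,
         1.18236591e+03],
       [ 1.01980644e-02,  8.85196742e-01,  4.65105072e-01,
         7.07610594e+02],
       [ 0.00000000e+00,  0.00000000e+00,  0.00000000e+00,
         1.00000000e+00]])} 0.9959778911564626
top {'mtx': array([[519.55859448,   0.        , 276.5629877 ],
       [  0.        , 519.55859448, 200.48617658],
       [  0.        ,   0.        ,   1.        ]]), 'extrinsics': array([[ 1.89977084e-02,  9.92145994e-01, -1.23634197e-01,
         3.59110357e+02],
       [-9.99745246e-01,  2.03578150e-02,  9.74694664e-03,
         2.00501399e+01],
       [ 1.21873162e-02,  1.23417531e-01,  9.92279992e-01,
         1.60177245e+03],
       [ 0.00000000e+00,  0.00000000e+00,  0.00000000e+00,
         1.00000000e+00]])} 0.9959438775510204
{'time': 0.1, 'joint_pos': array([-6.99217616e+01,  7.51094047e+00,  8.53237829e+01, -6.87124898e-04,
        8.72605687e+01, -4.89251299e+00]), 'qd': array([-0.08602739, -0.15188422, -0.14029478,  0.00570937, -0.03341994,
       -0.07912863]), 'joint_efforts': array([ 1.35448598e-03, -5.70949709e+01, -5.01943982e+01, -1.48963718e-04,
        8.16249725e-03, -6.96340453e-05]), 'tool_pos': array([ 253.15764342, -543.4733333 ,  252.34050479]), 'tcp_rot': array([-94.47988139,  89.90470546, 110.4909034 ]), 'ft_force': array([-0.64637354, -0.17565992, -0.36667988]), 'wrist_torque': array([ 0.01891562, -0.04045537, -0.01784318]), 'finger_gap': 85.54398375814228} 22.0
```

View pics/top0.png

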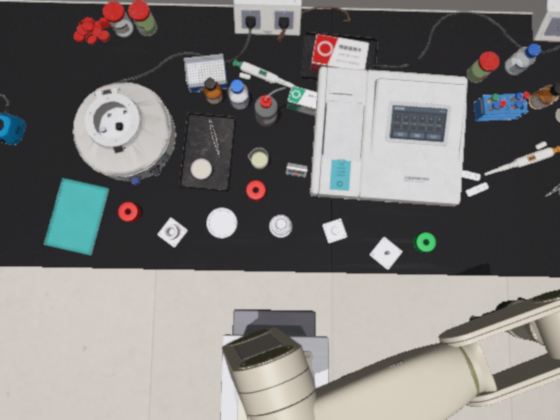

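View pics/side0.png

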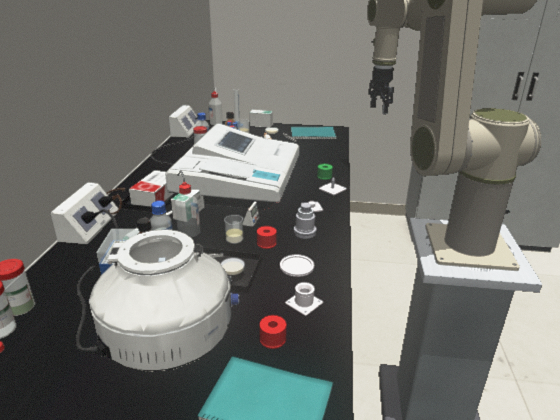

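The top view shows the cup at (172,232), dish (222,223), stack (280,227), boss (335,231) and post (386,253). The red and green rings are decoys, the timer is at (297,170) and the beaker at (260,159).

```bash
python3 - <<'E'
from h import *
p=cv2.imread('pics/top0.png');d=np.load('top0.npy');C=cloud('top',d)
cv2.imwrite('pics/crop0.png',cv2.resize(p[180:280,130:430],None,fx=2.66,fy=2.66,interpolation=cv2.INTER_CUBIC))
g=p.min(2)
S={'cup':(172,232,8),'dish':(222,223,9),'boss':(335,231,8),'post':(386,253,8),'stack':(280,227,18)}
for n,(u,v,z) in S.items():
    w=26
    m=np.zeros(g.shape,np.uint8);m[v-w:v+w,u-w:u+w]=(g[v-w:v+w,u-w:u+w]>(60))
    cs,_=cv2.findContours(m,0,2);c=max(cs,key=cv2.contourArea)
    q,s,a=cv2.minAreaRect(c);(e,rad)=cv2.minEnclosingCircle(c)
    print(n,np.round(q,1),np.round(s,1),round(a,1),'xy',onz('top',*q,z).round(1),'circ',onz('top',*e,z).round(1),rad)
    P=C[v-w:v+w,u-w:u+w].reshape(-1,3)
    hs=np.round(P[:,2]);print('   z hist',{int(k):int((hs//4*4==k).sum()) for k in np.unique(hs//4*4)})
    for lo,hi in((15,30),(34,42),(40,60),(55,70),(72,86),(88,110)):
        Q=P[(P[:,2]>lo)&(P[:,2]<hi)]
        if len(Q)>8: print('   ',lo,hi,len(Q),Q.mean(0).round(1),((Q.min(0)+Q.max(0))/2).round(1),np.ptp(Q,axis=0).round(0))
print(d[300,120])
from scipy.spatial.transform import Rotation as R
s=sense();print(R.from_euler('xyz',s['tcp_rot'],degrees=True).as_matrix().round(3))
# side view
d=np.load('side0.npy');C=cloud('side',d).reshape(-1,3)
for n in S:
    u,v,z=S[n];o=onz('top',u,v,z)
    P=C[(np.hypot(C[:,0]-o[0],C[:,1]-o[1])<55)&(C[:,2]>-10)]
    print('side',n,len(P))
    for lo,hi in((5,13),(15,30),(34,50),(55,70),(72,86),(88,110)):
        Q=P[(P[:,2]>lo)&(P[:,2]<hi)]
        if len(Q)>8: print('   ',lo,hi,len(Q),((Q.min(0)+Q.max(0))/2).round(1),np.ptp(Q,axis=0).round(0))
E
```

```text
cup [172.1 232. ] [23.8 24.3] 37.9 xy [454.  322.4   8. ] circ [453.9 322.5   8. ] 15.297158241271973
   z hist {-16: 5, -12: 66, -8: 419, -4: 935, 0: 769, 4: 254, 8: 69, 12: 10, 16: 6, 20: 6, 24: 5, 28: 7, 32: 10, 36: 31, 40: 43, 44: 42, 48: 14, 52: 1, 1600: 12}
    15 30 23 [453.  316.5  23.1] [454.8 319.   22.7] [45. 37. 14.]
    34 42 57 [453.7 321.9  38.8] [454.9 323.4  38. ] [42. 42.  8.]
    40 60 98 [454.4 323.8  44.6] [454.6 322.8  46. ] [42. 44. 12.]
dish [221.5 222.5] [31. 31.] 90.0 xy [486.  172.1   9. ] circ [486.5 172.7   9. ] 16.32668685913086
   z hist {-16: 1, -12: 53, -8: 388, -4: 904, 0: 842, 4: 364, 8: 117, 12: 22, 16: 3, 1600: 10}
boss [334.5 230.4] [21.8 22.1] 71.6 xy [ 468.9 -175.3    8. ] circ [ 469.4 -175.1    8. ] 14.328133583068848
   z hist {-16: 2, -12: 55, -8: 388, -4: 932, 0: 792, 4: 325, 8: 122, 12: 34, 16: 19, 20: 16, 24: 9, 28: 1, 1600: 9}
    15 30 48 [ 467.2 -173.8   20.3] [ 461.7 -168.3   22. ] [34. 33. 14.]
post [385.5 252.8] [26.5 25.9] 38.7 xy [ 403.1 -332.2    8. ] circ [ 403.9 -332.4    8. ] 16.775554656982422
   z hist {-812: 1, -800: 3, -79
[... 1152 characters left out ...]

    34 50 219 [457.  325.2  41. ] [44. 47. 13.]
side dish 743
    5 13 213 [488.8 173.5   8.3] [90. 96.  7.]
side boss 244
    5 13 52 [ 471.9 -176.7    8.9] [67. 65.  8.]
    15 30 23 [ 472.1 -169.9   19.4] [18. 25.  9.]
side post 321
    5 13 139 [ 407.1 -326.3    8.6] [95. 87.  7.]
    15 30 13 [ 406.6 -328.9   22.7] [11. 15. 14.]
    34 50 13 [ 407.3 -325.3   40.5] [11. 14. 12.]
side stack 856
    5 13 49 [481.   12.6   9. ] [63. 33.  8.]
    15 30 124 [482.4   3.6  22.5] [65. 50. 15.]
    34 50 88 [481.2   5.7  42. ] [54. 38. 15.]
    55 70 113 [482.2   1.4  62.6] [55. 52. 15.]
    72 86 76 [ 4.828e+02 -4.000e-01  7.910e+01] [43. 40. 14.]
    88 110 60 [482.   -4.6  93.7] [28. 32. 11.]
```

View pics/crop0.png

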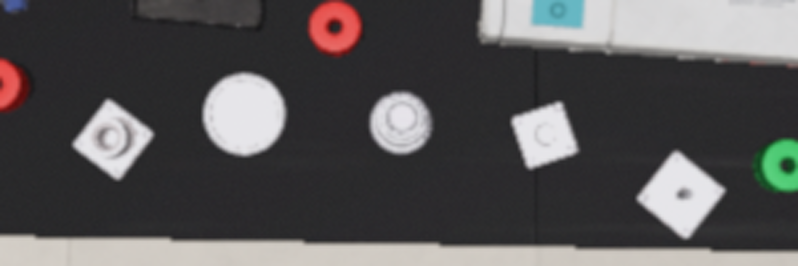

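Positions from the top camera: stack (479,-8), boss (469,-175), cup (454,322), post (403,-332), dish (486,172). I'll go above the stack.

```bash
cat >> h.py <<'E'
from scipy.spatial.transform import Rotation as Ro
def to(*t):
    s=sense();R=Ro.from_euler('xyz',s['tcp_rot'],degrees=True).as_matrix()
    D=np.array([[0,R[0,1],-R[1,1]],[0,R[1,1],R[0,1]],[-1,0,0]])  # exact tool-down, same yaw
    D=D/np.linalg.norm(D,axis=0)
    rv=np.degrees(Ro.from_matrix(R.T@D).as_rotvec())
    for q in t: print(q,'->',(R.T@(np.array(q)-s['tool_pos'])/1000).round(4),rv.round(2))
def st():
    s=sense();print(round(s['time'],2),s['tool_pos'].round(1),s['tcp_rot'].round(2),s['ft_force'].round(1),round(s['finger_gap'],1),s['joint_pos'].round(0))
E
python3 -c "
from h import *
to((479,-8,220));st()"
```

```text
Traceback (most recent call last):
  File "h.py", line 23, in to
    rv=np.degrees(Ro.from_matrix(R.T@D).as_rotvec())
                  ~~~~~~~~~~~~~~^^^^^^^
  File "scipy/spatial/transform/_rotation.pyx", line 1143, in scipy.spatial.transform._rotation.Rotation.from_matrix
ValueError: Non-positive determinant (left-handed or null coordinate frame) in rotation matrix 0: [[ 9.99998617e-01 -1.65812140e-03  1.29911348e-04]
 [ 1.65812141e-03  9.99998625e-01  2.47632682e-18]
 [ 1.29911169e-04 -2.15408788e-07 -9.99999992e-01]].
```

```bash
sed -i 's/\[0,R\[0,1\],-R\[1,1\]\],\[0,R\[1,1\],R\[0,1\]\]/[0,R[0,1],R[1,1]],[0,R[1,1],-R[0,1]]/' h.py
python3 -c "
from h import *
to((479,-8,220));st()"
```

```text
(479, -8, 220) -> [ 0.033  -0.39   -0.4308] [-0.   -0.01  0.1 ]
0.1 [ 253.2 -543.5  252.3] [-94.48  89.9  110.49] [-0.6 -0.2 -0.4] 85.5 [-70.   8.  85.  -0.  87.  -5.]
```

Call:
{"fn": "carry_out", "kwargs": {
  "commands": [0.033,-0.39,-0.431,0,0,0.1,-0.08,0.033,-0.39,-0.431,0,0,0.1,-0.08,0.033,-0.39,-0.431,0,0,0.1,-0.08,0.033,-0.39,-0.431,0,0,0.1,-0.08,0.033,-0.39,-0.431,0,0,0.1,-0.08,0.033,-0.39,-0.431,0,0,0.1,-0.08,0.033,-0.39,-0.431,0,0,0.1,-0.08,0.033,-0.39,-0.431,0,0,0.1,-0.08,0.033,-0.39,-0.431,0,0,0.1,-0.08,0.033,-0.39,-0.431,0,0,0.1,-0.08,0.033,-0.39,-0.431,0,0,0.1,-0.08,0.033,-0.39,-0.431,0,0,0.1,-0.08],
  "grip_force": 40
}}

```text
time: 1.6
tool_pos: [478.8, -8.5, 219.8]
tcp_rot: [3.5, 90.0, -151.6]
ft_force: [-0.8, -0.2, -0.1]
finger_gap: 46.2
```

```bash
python3 - <<'E'
from h import *
st();to((479,-8,220))
p,d=snap('side','s1');C=cloud('side',d)
t=sense()['tool_pos']
P=C.reshape(-1,3)
Q=P[(np.hypot(P[:,0]-t[0],P[:,1]-t[1])<70)&(P[:,2]>150)&(P[:,2]<230)]
for z in range(180,228,4):
    q=Q[(Q[:,2]>=z)&(Q[:,2]<z+4)];print(z,len(q),q.min(0).round(0) if len(q) else '',q.max(0).round(0) if len(q) else '')
cv2.imwrite('pics/s1c.png',cv2.resize(p[100:250,230:390,::-1],None,fx=4,fy=4,interpolation=cv2.INTER_CUBIC))
E
```

```text
1.6 [478.8  -8.5 219.8] [   3.48   89.96 -151.56] [-0.8 -0.2 -0.1] 46.2 [ -7. -11. 106.  -0.  84.  58.]
(479, -8, 220) -> [-0.0002 -0.0004 -0.0004] [-0.    0.04 -0.  ]
180 0  
184 0  
188 0  
192 0  
196 5 [460. -34. 198.] [490.  17. 199.]
200 14 [458. -36. 200.] [501.  20. 204.]
204 18 [458. -34. 205.] [501.  27. 208.]
208 17 [458. -33. 208.] [501.  30. 212.]
212 20 [458. -34. 212.] [502.  27. 215.]
216 19 [458. -31. 216.] [502.  28. 220.]
220 21 [458. -33. 220.] [502.  26. 224.]
224 20 [458. -33. 224.] [498.  27. 228.]
```

View pics/s1c.png

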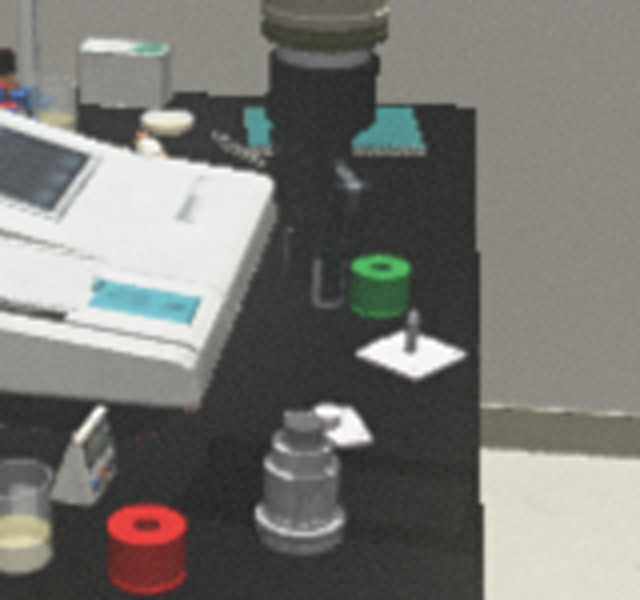

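The gripper sits centred over the stack, with its tips about 22 mm below the TCP at a 46 mm gap. Next I open, descend and grip the ring.

Call:
{"fn": "carry_out", "kwargs": {
  "commands": [0,0,-0.001,0,0,0,-1,0,0,-0.001,0,0,0,-1,0.04,0,-0.001,0,0,0,-1,0.08,0,-0.001,0,0,0,-1,0.11,0,-0.001,0,0,0,-1,0.132,0,-0.001,0,0,0,-1,0.132,0,-0.001,0,0,0,-1,0.132,0,-0.001,0,0,0,-1,0.132,0,-0.001,0,0,0,-1]
}}

```text
time: 2.78
tool_pos: [480.9, -8.7, 89.4]
tcp_rot: [139.5, 89.9, -15.6]
ft_force: [-0.2, 0.4, 0.0]
finger_gap: 85.3
```

Call:
{"fn": "carry_out", "kwargs": {
  "commands": [0,0,0,0,0,0,-0.3,0,0,0,0,0,0,-0.2,0,0,0,0,0,0,-0.1,0,0,0,0,0,0,0.1,0,0,0,0,0,0,0.2,0,0,0,0,0,0,0.2,0,0,0,0,0,0,0.2,0,0,0,0,0,0,0.2],
  "grip_force": 30
}}

```text
time: 3.78
tool_pos: [481.1, -8.7, 89.8]
tcp_rot: [142.7, 89.8, -12.4]
ft_force: [-0.6, 0.9, 5.2]
finger_gap: 44.0
```

```bash
python3 - <<'E'
from h import *
st()
p,d=snap('side','s2')
cv2.imwrite('pics/s2c.png',cv2.resize(p[150:250,260:350,::-1],None,fx=5,fy=5,interpolation=cv2.INTER_CUBIC))
E
```

```text
3.77 [481.1  -8.7  89.8] [142.67  89.84 -12.43] [-0.6  0.9  5.2] 44.0 [ -7.  -3. 114.  -0.  69.  58.]
```

View pics/s2c.png

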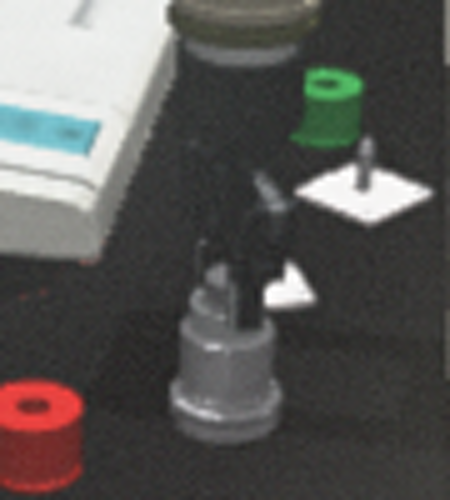

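The image shows the fingers round the ring. The gap stalls at 44 mm, so the ring is held, and 5 N of upward force suggests the tips touch the body lightly. I'll lift.

Call:
{"fn": "carry_out", "kwargs": {
  "commands": [-0.003,0,0,0,0,0,0.2,-0.006,0,0,0,0,0,0.2,-0.01,0,0,0,0,0,0.2,-0.01,0,0,0,0,0,0.2,-0.01,0,0,0,0,0,0.2]
}}

```text
time: 4.45
tool_pos: [481.1, -8.7, 99.8]
tcp_rot: [142.0, 89.8, -13.1]
ft_force: [0.8, 0.4, -1.1]
finger_gap: 43.9
```

```bash
python3 - <<'E'
from h import *
st()
p,d=snap('side','s3')
cv2.imwrite('pics/s3c.png',cv2.resize(p[150:250,260:350,::-1],None,fx=5,fy=5,interpolation=cv2.INTER_CUBIC))
to((481,-8.5,150),(470,-175,150))
E
```

```text
4.45 [481.1  -8.7  99.8] [141.95  89.84 -13.14] [ 0.8  0.4 -1.1] 43.9 [ -7.  -4. 113.  -0.  70.  58.]
(481, -8.5, 150) -> [-0.0503 -0.     -0.0002] [ 0.   -0.12 -0.09]
(470, -175, 150) -> [-0.0502  0.1463  0.0799] [ 0.   -0.12 -0.09]
```

View pics/s3c.png

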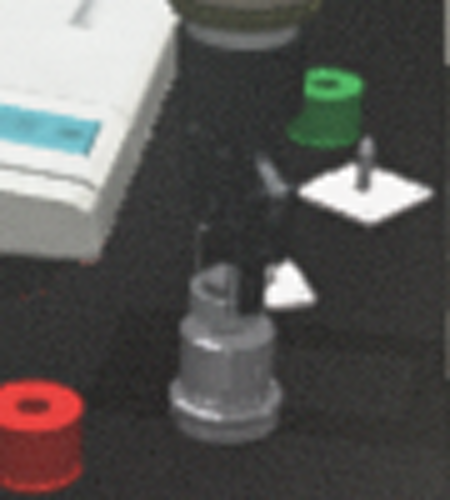

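The ring is lifted and the plunger head stays down inside it. On to the boss.

Call:
{"fn": "carry_out", "kwargs": {
  "commands": [-0.025,0,0,0,0,0,0.2,-0.05,0,0,0,-0.12,-0.1,0.2,-0.05,0,0,0,-0.12,-0.1,0.2,-0.05,0.03,0.018,0,-0.12,-0.1,0.2,-0.05,0.07,0.04,0,-0.12,-0.1,0.2,-0.05,0.11,0.06,0,-0.12,-0.1,0.2,-0.05,0.147,0.08,0,-0.12,-0.1,0.2,-0.05,0.147,0.08,0,-0.12,-0.1,0.2,-0.05,0.147,0.08,0,-0.12,-0.1,0.2]
}}

```text
time: 5.62
tool_pos: [469.6, -175.1, 148.6]
tcp_rot: [-65.3, 89.9, 139.6]
ft_force: [0.4, 0.2, -1.4]
finger_gap: 43.8
```

```bash
python3 - <<'E'
from h import *
st();to((470.5,-175.5,58),(470.5,-175.5,36))
E
```

```text
5.62 [ 469.6 -175.1  148.6] [-65.28  89.88 139.58] [ 0.4  0.2 -1.4] 43.8 [-26.  -3. 108.   0.  76.  39.]
(470.5, -175.5, 58) -> [ 0.0906  0.0009 -0.0007] [0.   0.05 0.11]
(470.5, -175.5, 36) -> [ 0.1126  0.001  -0.0007] [0.   0.05 0.11]
```

Call:
{"fn": "carry_out", "kwargs": {
  "commands": [0.03,0.001,-0.0007,0,0.05,0.1,0.2,0.06,0.001,-0.0007,0,0.05,0.1,0.2,0.085,0.001,-0.0007,0,0.05,0.1,0.2,0.085,0.001,-0.0007,0,0.05,0.1,0.2,0.085,0.001,-0.0007,0,0.05,0.1,0.2]
}}

```text
time: 6.25
tool_pos: [471.1, -175.0, 64.4]
tcp_rot: [149.6, 90.0, -5.5]
ft_force: [0.4, 0.9, -0.6]
finger_gap: 43.9
```

```bash
python3 - <<'E'
from h import *
st();to((470.5,-175.5,36))
p,d=snap('side','s4')
cv2.imwrite('pics/s4c.png',cv2.resize(p[140:250,260:360,::-1],None,fx=5,fy=5,interpolation=cv2.INTER_CUBIC))
E
```

```text
6.25 [ 471.1 -175.    64.4] [149.57  89.96  -5.5 ] [ 0.4  0.9 -0.6] 43.9 [-26.   3. 111.   0.  66.  39.]
(470.5, -175.5, 36) -> [0.0284 0.0002 0.0007] [ 0.   -0.03 -0.02]
```

View pics/s4c.png

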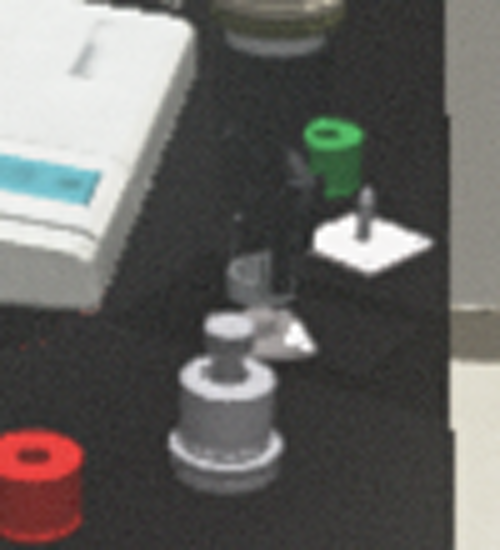

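The ring hangs in the grip over the boss and the stack is undisturbed. I'll lower it.

Call:
{"fn": "carry_out", "kwargs": {
  "commands": [0.008,0,0.0007,0,0,0,0.2,0.016,0,0.0007,0,0,0,0.2,0.022,0,0.0007,0,0,0,0.2,0.026,0,0.0007,0,0,0,0.2,0.026,0,0.0007,0,0,0,0.2,0.026,0,0.0007,0,0,0,0.2]
}}

```text
time: 7.05
tool_pos: [471.0, -175.8, 39.0]
tcp_rot: [133.8, 89.9, -21.3]
ft_force: [-0.0, -0.0, -0.0]
finger_gap: 43.8
```

Call:
{"fn": "carry_out", "kwargs": {
  "commands": [0.001,0,0,0,0,0,0.2,0.002,0,0,0,0,0,0.2,0.002,0,0,0,0,0,0.2]
}}

```text
time: 7.42
tool_pos: [471.0, -175.8, 37.0]
tcp_rot: [134.8, 89.9, -20.3]
ft_force: [-0.2, 0.2, -0.3]
finger_gap: 43.8
```

Call:
{"fn": "carry_out", "kwargs": {
  "commands": [0.001,0,0,0,0,0,0.2,0.0015,0,0,0,0,0,0.2,0.0015,0,0,0,0,0,0.2]
}}

```text
time: 7.8
tool_pos: [471.1, -175.8, 35.9]
tcp_rot: [133.6, 89.9, -21.5]
ft_force: [-3.2, 1.6, 5.1]
finger_gap: 43.7
```

Call:
{"fn": "carry_out", "kwargs": {
  "commands": [0.0005,0,0,0,0,0,0.2,0.001,0,0,0,0,0,0.2,0.001,0,0,0,0,0,0.2]
}}

```text
time: 8.18
tool_pos: [471.1, -175.8, 35.8]
tcp_rot: [132.6, 89.9, -22.5]
ft_force: [-6.1, 2.4, 12.4]
finger_gap: 44.0
```

Contact comes at the predicted height. I'll release and retreat.

Call:
{"fn": "carry_out", "kwargs": {
  "commands": [-0.0005,0,0,0,0,0,0.2,-0.0005,0,0,0,0,0,-0.1,-0.0005,0,0,0,0,0,-0.3,-0.0005,0,0,0,0,0,-1,-0.0005,0,0,0,0,0,-1,-0.04,0,0,0,0,0,-1,-0.09,0,0,0,0,0,-1,-0.13,0,0,0,0,0,-1,-0.13,0,0,0,0,0,-1]
}}

```text
time: 9.3
tool_pos: [473.4, -176.9, 170.2]
tcp_rot: [129.4, 89.5, -25.6]
ft_force: [-0.5, -0.8, -0.8]
finger_gap: 85.3
```

```bash
python3 - <<'E'
from h import *
st()
p,d=snap('side','s5')
P=cloud('side',d).reshape(-1,3)
Q=P[(np.hypot(P[:,0]-472,P[:,1]+174)<45)&(P[:,2]>14)&(P[:,2]<40)]
print('ring',len(Q),Q.min(0).round(1),Q.max(0).round(1))
Q=P[(np.hypot(P[:,0]-482,P[:,1]+5)<45)&(P[:,2]>88)&(P[:,2]<104)]
print('head',len(Q),Q.min(0).round(1),Q.max(0).round(1))
to((480,-8.5,168),(480,-8.5,93))
cv2.imwrite('pics/s5c.png',cv2.resize(p[150:250,270:360,::-1],None,fx=5,fy=5,interpolation=cv2.INTER_CUBIC))
E
```

```text
9.3 [ 473.4 -176.9  170.2] [129.43  89.46 -25.65] [-0.5 -0.8 -0.8] 85.3 [-26.  -5. 106.   0.  78.  39.]
ring 79 [ 450.6 -196.5   14.5] [ 495.2 -149.7   28.2]
head 61 [468.  -22.1  88.1] [495.8  10.5  99.4]
(480, -8.5, 168) -> [-0.0006 -0.1489 -0.0779] [ 0.   -0.21 -0.25]
(480, -8.5, 93) -> [ 0.0743 -0.1492 -0.0776] [ 0.   -0.21 -0.25]
```

View pics/s5c.png

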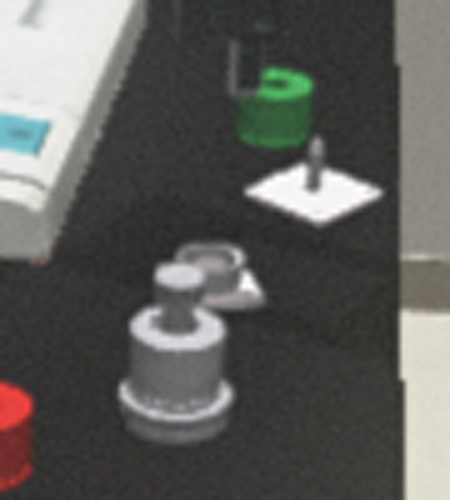

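The ring is flat on its stand. Now the plunger.

Call:
{"fn": "carry_out", "kwargs": {
  "commands": [0,-0.04,-0.02,0,0,0,-1,0,-0.08,-0.042,0,-0.2,-0.25,-1,0,-0.12,-0.063,0,-0.2,-0.25,-1,0,-0.149,-0.078,0,-0.2,-0.25,-1,0,-0.149,-0.078,0,-0.2,-0.25,-1,0.035,-0.149,-0.078,0,-0.2,-0.25,-1,0.073,-0.149,-0.078,0,-0.2,-0.25,-1,0.073,-0.149,-0.078,0,-0.2,-0.25,-1,0.073,-0.149,-0.078,0,-0.2,-0.25,-1]
}}

```text
time: 10.48
tool_pos: [480.6, -9.1, 94.9]
tcp_rot: [38.0, 90.0, -117.1]
ft_force: [0.2, 0.1, -0.1]
finger_gap: 85.4
```

Call:
{"fn": "carry_out", "kwargs": {
  "commands": [0,0,0,0,0,0,0,0,0,0,0,0,0,0.1,0,0,0,0,0,0,0.2,0,0,0,0,0,0,0.3,0,0,0,0,0,0,0.4,0,0,0,0,0,0,0.5,0,0,0,0,0,0,0.6,0,0,0,0,0,0,0.6,0,0,0,0,0,0,0.6],
  "grip_force": 40
}}

```text
time: 11.6
tool_pos: [480.9, -9.0, 95.3]
tcp_rot: [166.7, 90.0, 11.6]
ft_force: [-1.2, 0.8, 5.2]
finger_gap: 27.8
```

```bash
python3 - <<'E'
from h import *
st();to((480,-8.5,93))
E
```

```text
11.6 [480.9  -9.   95.3] [166.74  89.97  11.62] [-1.2  0.8  5.2] 27.8 [ -7.  -3. 113.   0.  70.  58.]
(480, -8.5, 93) -> [ 0.0023 -0.0008  0.0006] [ 0.   -0.03 -0.01]
```

Call:
{"fn": "carry_out", "kwargs": {
  "commands": [-0.005,0,0,0,0,0,0.6,-0.012,0,0,0,0,0,0.6,-0.025,0,0,0,0,0,0.6,-0.04,0,0,0,0,0,0.6,-0.06,0,0,0,0,0,0.6,-0.08,0,0,0,0,0,0.6,-0.08,0,0,0,0,0,0.6,-0.08,0,0,0,0,0,0.6]
}}

```text
time: 12.6
tool_pos: [480.7, -9.0, 175.0]
tcp_rot: [171.7, 90.0, 16.6]
ft_force: [-0.4, -0.3, -3.3]
finger_gap: 27.7
```

```bash
python3 - <<'E'
from h import *
st();to((455.5,321.5,175))
p,d=snap('side','s6')
cv2.imwrite('pics/s6c.png',cv2.resize(p[100:250,260:360,::-1],None,fx=4,fy=4,interpolation=cv2.INTER_CUBIC))
E
```

```text
12.6 [480.7  -9.  175. ] [171.7   89.98  16.58] [-0.4 -0.3 -3.3] 27.7 [ -7.  -8. 109.   0.  79.  58.]
(455.5, 321.5, 175) -> [ 1.000e-04 -3.104e-01 -1.162e-01] [ 0.   -0.02 -0.  ]
```

View pics/s6c.png

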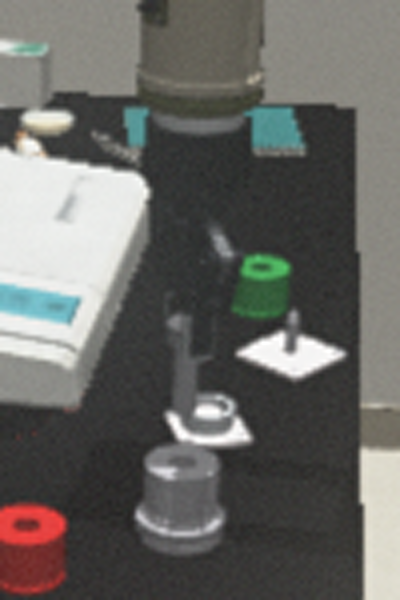

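The plunger hangs straight in the grip. Moving it over the cup.

Call:
{"fn": "carry_out", "kwargs": {
  "commands": [0,-0.03,-0.011,0,0,0,0.6,0,-0.07,-0.026,0,0,0,0.6,0,-0.11,-0.041,0,0,0,0.6,0,-0.15,-0.056,0,0,0,0.6,0,-0.19,-0.071,0,0,0,0.6,0,-0.23,-0.086,0,0,0,0.6,0,-0.27,-0.101,0,0,0,0.6,0,-0.3,-0.112,0,0,0,0.6,0,-0.31,-0.116,0,0,0,0.6,0,-0.31,-0.116,0,0,0,0.6,0,-0.31,-0.116,0,0,0,0.6]
}}

```text
time: 14.02
tool_pos: [455.2, 320.0, 174.2]
tcp_rot: [0.8, 89.9, -154.3]
ft_force: [0.5, -0.3, -0.8]
finger_gap: 27.7
```

```bash
python3 - <<'E'
from h import *
st();to((455.5,321.5,130),(455.5,321.5,80))
p,d=snap('side','s7');P=cloud('side',d).reshape(-1,3)
t=sense()['tool_pos']
Q=P[np.hypot(P[:,0]-457,P[:,1]-325)<50]
for lo,hi in((36,52),(106,118),(118,130),(130,142)):
    q=Q[(Q[:,2]>lo)&(Q[:,2]<hi)];print(lo,len(q),q.min(0).round(1),q.max(0).round(1))
E
```

```text
14.03 [455.2 320.  174.2] [   0.85   89.92 -154.31] [ 0.5 -0.3 -0.8] 27.7 [30.  4. 98.  0. 79. 95.]
(455.5, 321.5, 130) -> [ 0.0442 -0.0012 -0.001 ] [-0.    0.08 -0.  ]
(455.5, 321.5, 80) -> [ 0.0942 -0.0012 -0.0011] [-0.    0.08 -0.  ]
36 193 [435.5 302.6  36. ] [478.9 349.6  47.5]
106 34 [448.3 321.4 107.1] [464.3 333.7 117.8]
118 34 [448.6 323.5 118.8] [464.9 333.2 130. ]
130 35 [449.  321.9 130.1] [465.5 331.7 141.9]
```

Call:
{"fn": "carry_out", "kwargs": {
  "commands": [0.02,-0.0015,-0.0012,0,0.08,0,0.6,0.042,-0.0015,-0.0012,0,0.08,0,0.6,0.052,-0.0015,-0.0012,0,0.08,0,0.6,0.052,-0.0015,-0.0012,0,0.08,0,0.6,0.052,-0.0015,-0.0012,0,0.08,0,0.6]
}}

```text
time: 14.7
tool_pos: [456.4, 321.9, 123.4]
tcp_rot: [-174.4, 89.9, 30.4]
ft_force: [-0.1, -0.1, -1.3]
finger_gap: 27.5
```

```bash
python3 - <<'E'
from h import *
st();to((455.8,321.8,105))
p,d=snap('side','s8')
cv2.imwrite('pics/s8c.png',cv2.resize(p[210:320,255:355,::-1],None,fx=5,fy=5,interpolation=cv2.INTER_CUBIC))
E
```

```text
14.7 [456.4 321.9 123.4] [-174.37   89.9    30.43] [-0.1 -0.1 -1.3] 27.5 [ 30.   7. 100.   0.  73.  95.]
(455.8, 321.8, 105) -> [ 0.0184 -0.0001  0.0006] [-0.   -0.1   0.01]
```

View pics/s8c.png

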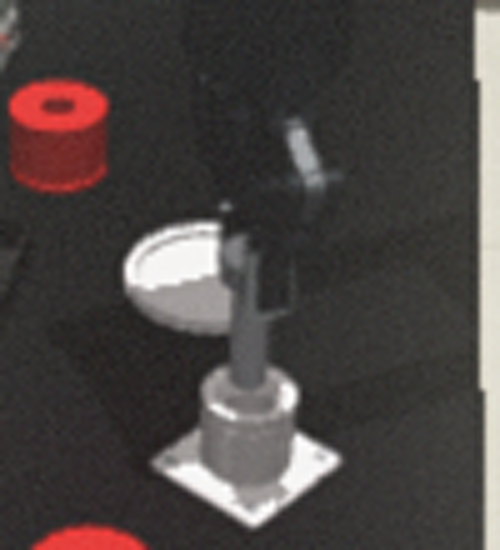

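The stem is centred over the mouth. I'll lower it in steps.

Call:
{"fn": "carry_out", "kwargs": {
  "commands": [0.006,0,0.0005,0,-0.1,0,0.6,0.012,0,0.0005,0,-0.1,0,0.6,0.018,0,0.0005,0,-0.1,0,0.6,0.022,0,0.0005,0,-0.1,0,0.6,0.022,0,0.0005,0,-0.1,0,0.6]
}}

```text
time: 15.38
tool_pos: [455.6, 321.7, 100.9]
tcp_rot: [-9.2, 90.0, -164.4]
ft_force: [1.3, -0.1, -2.8]
finger_gap: 27.9
```

Call:
{"fn": "carry_out", "kwargs": {
  "commands": [0.005,0,0,0,0,0,0.6,0.01,0,0,0,0,0,0.6,0.014,0,0,0,0,0,0.6,0.018,0,0,0,0,0,0.6,0.018,0,0,0,0,0,0.6]
}}

```text
time: 16.0
tool_pos: [455.3, 321.5, 82.4]
tcp_rot: [-3.0, 89.9, -158.2]
ft_force: [1.0, -1.0, -1.9]
finger_gap: 27.4
```

Call:
{"fn": "carry_out", "kwargs": {
  "commands": [0.001,0,0,0,0,0,0.6,0.002,0,0,0,0,0,0.6,0.003,0,0,0,0,0,0.6,0.003,0,0,0,0,0,0.6]
}}

```text
time: 16.5
tool_pos: [455.3, 321.5, 79.4]
tcp_rot: [-2.6, 89.9, -157.8]
ft_force: [0.3, -0.5, -2.2]
finger_gap: 27.6
```

Call:
{"fn": "carry_out", "kwargs": {
  "commands": [0.0007,0,0,0,0,0,0.6,0.0015,0,0,0,0,0,0.6,0.0015,0,0,0,0,0,0.6]
}}

```text
time: 16.88
tool_pos: [455.7, 321.7, 78.4]
tcp_rot: [-7.9, 90.0, -163.1]
ft_force: [-1.0, -0.8, 2.9]
finger_gap: 27.7
```

Contact is at 78.4 (predicted 78.3). A touch more, then release.

Call:
{"fn": "carry_out", "kwargs": {
  "commands": [0.0004,0,0,0,0,0,0.6,0.0004,0,0,0,0,0,0.5,0.0004,0,0,0,0,0,0.2,0,0,0,0,0,0,0,0,0,0,0,0,0,-0.5,0,0,0,0,0,0,-1,0,0,0,0,0,0,-1,-0.03,0,0,0,0,0,-1,-0.07,0,0,0,0,0,-1,-0.1,0,0,0,0,0,-1,-0.1,0,0,0,0,0,-1]
}}

```text
time: 18.25
tool_pos: [457.5, 322.7, 181.9]
tcp_rot: [-172.8, 89.7, 32.0]
ft_force: [-0.5, 0.4, -0.9]
finger_gap: 85.5
```

```bash
python3 - <<'E'
from h import *
st();to((480.5,-8.5,175),(480.5,-8.5,52))
p,d=snap('side','s9');P=cloud('side',d).reshape(-1,3)
Q=P[np.hypot(P[:,0]-457,P[:,1]-325)<30]
for lo,hi in((36,50),(50,62),(66,90)):
    q=Q[(Q[:,2]>lo)&(Q[:,2]<hi)];print(lo,len(q),q.min(0).round(1),q.max(0).round(1))
q=Q[(Q[:,2]>66)&(Q[:,2]<90)];print('headtop',np.percentile(q[:,2],[80,95]))
Q=P[np.hypot(P[:,0]-482,P[:,1]+5)<45]
for lo,hi in((12,25),(25,55),(58,70)):
    q=Q[(Q[:,2]>lo)&(Q[:,2]<hi)];print('body',lo,len(q),q.min(0).round(1),q.max(0).round(1))
E
```

```text
18.25 [457.5 322.7 181.9] [-172.8    89.69   32.01] [-0.5  0.4 -0.9] 85.5 [30.  4. 97.  0. 79. 95.]
(480.5, -8.5, 175) -> [0.006  0.3103 0.1182] [-0.   -0.31  0.04]
(480.5, -8.5, 52) -> [0.129  0.3104 0.1188] [-0.   -0.31  0.04]
36 181 [435.4 304.9  36. ] [478.9 348.1  49.4]
50 21 [450.2 327.6  50.2] [464.5 332.4  59.6]
66 133 [443.7 309.9  66.3] [472.6 340.1  82.3]
headtop [79.76576227 80.75864808]
body 12 39 [469.3 -14.1  12.3] [515.1  31.4  22.3]
body 25 12 [462.4  10.   25. ] [482.3  21.9  50.3]Traceback (most recent call last):
  File "<stdin>", line 10, in <module>
    return umr_minimum(a, axis, None, out, keepdims, initial, where)
ValueError: zero-size array to reduction operation minimum which has no identity
```

The plunger is seated, head top at 80. Back to the stack for the die body.

Call:
{"fn": "carry_out", "kwargs": {
  "commands": [0,0.03,0.011,0,0,0,-1,0.006,0.07,0.026,0,-0.3,0,-1,0.006,0.12,0.045,0,-0.3,0,-1,0.006,0.17,0.064,0,-0.3,0,-1,0.006,0.22,0.083,0,-0.3,0,-1,0.006,0.27,0.102,0,-0.3,0,-1,0.006,0.3,0.114,0,-0.3,0,-1,0.006,0.31,0.118,0,-0.3,0,-1,0.006,0.31,0.118,0,-0.3,0,-1,0.006,0.31,0.118,0,-0.3,0,-1]
}}

```text
time: 19.55
tool_pos: [479.2, -7.6, 172.8]
tcp_rot: [-18.0, 89.8, -173.2]
ft_force: [-0.6, -0.4, -0.1]
finger_gap: 85.0
```

```bash
python3 - <<'E'
from h import *
st();to((480.5,-8.5,50))
p,d=snap('side','s10');P=cloud('side',d).reshape(-1,3)
Q=P[np.hypot(P[:,0]-482,P[:,1]+5)<45]
for lo,hi in((12,25),(25,55),(58,70)):
    q=Q[(Q[:,2]>lo)&(Q[:,2]<hi)];print('body',lo,len(q),q.min(0).round(1),q.max(0).round(1))
E
```

```text
19.55 [479.2  -7.6 172.8] [ -18.03   89.78 -173.16] [-0.6 -0.4 -0.1] 85.0 [ -7.  -8. 109.  -0.  79.  58.]
(480.5, -8.5, 50) -> [ 0.1228  0.0015 -0.0013] [0.   0.21 0.07]
body 12 112 [449.6 -25.5  12.2] [514.9  29.2  24.8]
body 25 163 [454.3 -20.5  25.6] [508.3  26.6  54.9]
body 58 136 [454.8 -35.9  58.1] [509.   25.8  65.4]
```

Call:
{"fn": "carry_out", "kwargs": {
  "commands": [0.03,0.001,-0.0005,0,0.2,0,-1,0.06,0.0015,-0.001,0,0.2,0,-1,0.09,0.0015,-0.001,0,0.2,0,-1,0.112,0.0015,-0.0005,0,0.2,0,-1,0.122,0.0015,0,0,0.2,0,-1,0.122,0.0015,0,0,0.2,0,-1,0.122,0.0015,0,0,0.2,0,-1]
}}

```text
time: 20.48
tool_pos: [480.4, -8.9, 52.1]
tcp_rot: [-177.7, 89.9, 27.2]
ft_force: [0.4, -0.6, 0.7]
finger_gap: 85.4
```

Call:
{"fn": "carry_out", "kwargs": {
  "commands": [0,0,0,0,0,0,-0.6,0,0,0,0,0,0,-0.45,0,0,0,0,0,0,-0.35,0,0,0,0,0,0,-0.2,0,0,0,0,0,0,0,0,0,0,0,0,0,0,0,0,0,0,0,0,0,0,0,0,0,0,0,0],
  "grip_force": 80
}}

```text
time: 21.48
tool_pos: [480.9, -8.7, 53.5]
tcp_rot: [-179.4, 89.9, 25.5]
ft_force: [-5.2, 1.5, 12.4]
finger_gap: 55.6
```

Call:
{"fn": "carry_out", "kwargs": {
  "commands": [-0.002,0,0,0,0,0,0,-0.005,0,0,0,0,0,0,-0.01,0,0,0,0,0,0,-0.02,0,0,0,0,0,0,-0.02,0,0,0,0,0,0,-0.02,0,0,0,0,0,0]
}}

```text
time: 22.22
tool_pos: [481.0, -8.7, 73.6]
tcp_rot: [177.1, 89.8, 22.0]
ft_force: [-1.3, -0.7, -5.7]
finger_gap: 55.7
```

```bash
python3 - <<'E'
from h import *
st()
p,d=snap('side','s11');P=cloud('side',d).reshape(-1,3)
cv2.imwrite('pics/s11c.png',cv2.resize(p[150:250,260:350,::-1],None,fx=5,fy=5,interpolation=cv2.INTER_CUBIC))
to((481,-8.5,150),(404.5,-332.5,150))
E
```

```text
22.23 [481.   -8.7  73.6] [177.12  89.85  22.03] [-1.3 -0.7 -5.7] 55.7 [ -7.  -1. 114.   0.  67.  58.]
(481, -8.5, 150) -> [-0.0766 -0.0001 -0.0005] [-0.   -0.13  0.  ]
(404.5, -332.5, 150) -> [-0.0771  0.2615  0.2054] [-0.   -0.13  0.  ]
```

View pics/s11c.png

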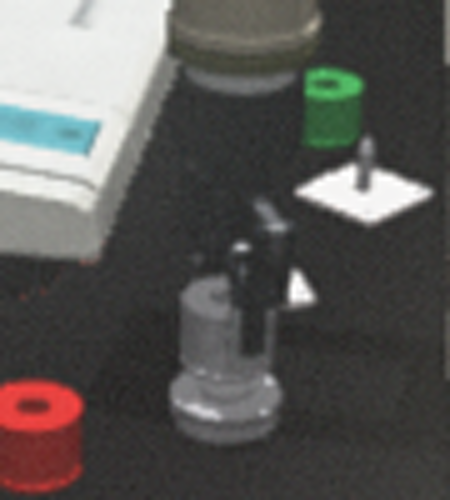

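The body is up alone and the base stays put. Moving to the post.

Call:
{"fn": "carry_out", "kwargs": {
  "commands": [-0.03,0,0,0,0,0,0,-0.077,0,0,0,-0.1,0,0,-0.077,0.03,0.023,0,-0.1,0,0,-0.077,0.07,0.055,0,-0.1,0,0,-0.077,0.11,0.086,0,-0.1,0,0,-0.077,0.15,0.118,0,-0.1,0,0,-0.077,0.19,0.149,0,-0.1,0,0,-0.077,0.23,0.18,0,-0.1,0,0,-0.077,0.25,0.197,0,-0.1,0,0,-0.077,0.262,0.205,0,-0.1,0,0,-0.077,0.262,0.205,0,-0.1,0,0,-0.077,0.262,0.205,0,-0.1,0,0]
}}

```text
time: 23.78
tool_pos: [405.4, -331.6, 149.6]
tcp_rot: [-118.9, 89.9, 86.1]
ft_force: [0.8, -0.3, -5.5]
finger_gap: 55.5
```

```bash
python3 - <<'E'
from h import *
st();to((405,-332.8,94),(405,-332.8,44))
p,d=snap('side','s12');P=cloud('side',d).reshape(-1,3)
Q=P[np.hypot(P[:,0]-407,P[:,1]+328)<50]
for lo,hi in((18,52),(116,126),(126,140),(140,155)):
    q=Q[(Q[:,2]>lo)&(Q[:,2]<hi)];print(lo,len(q),q.min(0).round(1),q.max(0).round(1))
cv2.imwrite('pics/s12c.png',cv2.resize(p[90:210,290:380,::-1],None,fx=5,fy=5,interpolation=cv2.INTER_CUBIC))
E
```

```text
23.77 [ 405.4 -331.6  149.6] [-118.89   89.93   86.07] [ 0.8 -0.3 -5.5] 55.5 [-45.  -0. 104.   0.  76.  20.]
(405, -332.8, 94) -> [0.0556 0.001  0.0009] [-0.   -0.03  0.06]
(405, -332.8, 44) -> [0.1056 0.001  0.0009] [-0.   -0.03  0.06]
18 26 [ 401.2 -336.1   19.3] [ 412.8 -319.1   45.4]
116 41 [ 379.2 -334.7  116.1] [ 435.7 -295.6  125.9]
126 52 [ 379.7 -328.2  126. ] [ 432.7 -291.6  139.9]
140 71 [ 380.8 -344.6  140.4] [ 433.6 -285.5  154.9]
```

View pics/s12c.png

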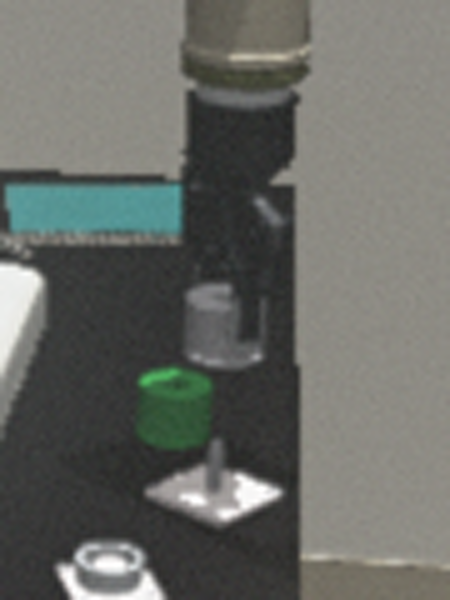

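The body is x-aligned with the post, but the green decoy sits near the jaw line. I'll turn the jaws 70° first; the part is round.

Call:
{"fn": "carry_out", "kwargs": {
  "commands": [0,0.001,0.0008,-9,0,0,0,0,0.001,0.0008,-18,0,0,0,0,0.001,0.0008,-27,0,0,0,0,0.001,0.0008,-36,0,0,0,0,0.001,0.0008,-45,0,0,0,0,0.001,0.0008,-54,0,0,0,0,0.001,0.0008,-63,0,0,0,0,0.001,0.0008,-70,0,0,0,0,0.001,0.0008,-70,0,0,0,0,0.001,0.0008,-70,0,0,0]
}}

```text
time: 25.08
tool_pos: [405.4, -332.3, 149.7]
tcp_rot: [160.7, 89.9, 75.6]
ft_force: [0.4, 0.4, -5.6]
finger_gap: 55.5
```

```bash
python3 - <<'E'
from h import *
st();to((405.3,-332.8,98),(405.3,-332.8,44))
print(onz('top',426,242,22))
p,d=snap('side','s13');P=cloud('side',d).reshape(-1,3)
Q=P[np.hypot(P[:,0]-407,P[:,1]+328)<60]
for lo,hi in((18,52),(116,126),(126,140),(140,155)):
    q=Q[(Q[:,2]>lo)&(Q[:,2]<hi)];print(lo,len(q),q.min(0).round(1),q.max(0).round(1))
E
```

```text
25.07 [ 405.4 -332.3  149.7] [160.72  89.94  75.6 ] [ 0.4  0.4 -5.6] 55.5 [-45.   0. 104.   0.  76. -50.]
(405.3, -332.8, 98) -> [ 0.0517 -0.0001  0.0005] [ 0.   -0.06 -0.02]
(405.3, -332.8, 44) -> [ 0.1057 -0.0002  0.0006] [ 0.   -0.06 -0.02]
[ 437.92817411 -452.82571638   22.        ]
18 26 [ 401.2 -335.6   18.2] [ 412.8 -320.7   47.3]
116 43 [ 379.2 -327.5  116.1] [ 432.  -297.1  125.6]
126 67 [ 366.5 -329.6  126.3] [ 440.  -295.5  139.7]
140 112 [ 366.8 -358.   140.1] [ 447.9 -295.7  155. ]
```

Call:
{"fn": "carry_out", "kwargs": {
  "commands": [0.02,0,0.0005,0,0,0,0,0.04,0,0.0005,0,0,0,0,0.055,0,0.0005,0,0,0,0,0.063,0,0.0005,0,0,0,0,0.063,0,0.0005,0,0,0,0,0.063,0,0.0005,0,0,0,0]
}}

```text
time: 25.88
tool_pos: [405.8, -333.3, 87.5]
tcp_rot: [91.9, 89.9, 6.8]
ft_force: [0.4, -0.5, -5.3]
finger_gap: 55.6
```

Call:
{"fn": "carry_out", "kwargs": {
  "commands": [0.003,0,0,0,0,0,0,0.006,0,0,0,0,0,0,0.009,0,0,0,0,0,0,0.011,0,0,0,0,0,0,0.011,0,0,0,0,0,0]
}}

```text
time: 26.5
tool_pos: [405.7, -333.1, 76.2]
tcp_rot: [126.3, 89.9, 41.2]
ft_force: [-0.5, 0.4, -6.1]
finger_gap: 55.5
```

```bash
python3 - <<'E'
from h import *
st();to((405.3,-332.8,50))
E
```

```text
26.5 [ 405.7 -333.1   76.2] [126.31  89.95  41.19] [-0.5  0.4 -6.1] 55.5 [-45.   5. 107.   0.  68. -50.]
(405.3, -332.8, 50) -> [ 0.0262 -0.0003 -0.0003] [ 0.   -0.03 -0.04]
```

Call:
{"fn": "carry_out", "kwargs": {
  "commands": [0.002,0,0,0,0,0,0,0.004,0,0,0,0,0,0,0.006,0,0,0,0,0,0,0.008,0,0,0,0,0,0,0.008,0,0,0,0,0,0]
}}

```text
time: 27.12
tool_pos: [405.5, -333.0, 67.9]
tcp_rot: [149.4, 89.9, 64.3]
ft_force: [0.4, 0.8, -5.7]
finger_gap: 55.3
```

Call:
{"fn": "carry_out", "kwargs": {
  "commands": [0.004,0,0,0,0,0,0,0.008,0,0,0,0,0,0,0.012,0,0,0,0,0,0,0.016,0,0,0,0,0,0,0.018,0,0,0,0,0,0,0.018,0,0,0,0,0,0]
}}

```text
time: 27.88
tool_pos: [405.4, -332.9, 49.7]
tcp_rot: [169.2, 89.9, 84.1]
ft_force: [-0.4, -0.4, -5.5]
finger_gap: 55.6
```

Call:
{"fn": "carry_out", "kwargs": {
  "commands": [0.002,0,0,0,0,0,0,0.004,0,0,0,0,0,0,0.005,0,0,0,0,0,0,0.005,0,0,0,0,0,0]
}}

```text
time: 28.38
tool_pos: [405.4, -332.8, 44.6]
tcp_rot: [178.1, 89.9, 93.0]
ft_force: [-1.2, -0.6, -5.7]
finger_gap: 55.9
```

Call:
{"fn": "carry_out", "kwargs": {
  "commands": [0.0007,0,0,0,0,0,0,0.0015,0,0,0,0,0,0,0.0015,0,0,0,0,0,0]
}}

```text
time: 28.75
tool_pos: [405.5, -332.9, 43.6]
tcp_rot: [172.4, 89.9, 87.3]
ft_force: [-2.7, 2.0, 2.6]
finger_gap: 55.6
```

Contact is at 43.6 (predicted 43.5). I'll press slightly, release and rise.

Call:
{"fn": "carry_out", "kwargs": {
  "commands": [0.0004,0,0,0,0,0,0,0.0004,0,0,0,0,0,-0.2,0,0,0,0,0,0,-0.35,0,0,0,0,0,0,-0.6,0,0,0,0,0,0,-1,0,0,0,0,0,0,-1,-0.03,0,0,0,0,0,-1,-0.07,0,0,0,0,0,-1,-0.11,0,0,0,0,0,-1,-0.11,0,0,0,0,0,-1]
}}

```text
time: 30.0
tool_pos: [407.5, -335.1, 158.1]
tcp_rot: [46.8, 89.6, -38.4]
ft_force: [-0.1, -0.2, 0.1]
finger_gap: 85.3
```

```bash
python3 - <<'E'
from h import *
st();to((480.5,-8.5,150))
p,d=snap('side','s14');P=cloud('side',d).reshape(-1,3)
Q=P[np.hypot(P[:,0]-407,P[:,1]+328)<45]
for lo,hi in((18,45),(45,65)):
    q=Q[(Q[:,2]>lo)&(Q[:,2]<hi)];print(lo,len(q),q.min(0).round(1),q.max(0).round(1),np.percentile(q[:,2],[50,90]))
Q=P[np.hypot(P[:,0]-482,P[:,1]+5)<45]
for lo,hi in((5,19),(19,28),(28,80)):
    q=Q[(Q[:,2]>lo)&(Q[:,2]<hi)];print('base',lo,len(q),*((q.min(0).round(1),q.max(0).round(1)) if len(q) else ''))
E
```

```text
30.0 [ 407.5 -335.1  158.1] [ 46.76  89.58 -38.35] [-0.1 -0.2  0.1] 85.3 [-45.  -0. 104.   0.  76. -50.]
(480.5, -8.5, 150) -> [ 0.0071  0.1005 -0.3192] [-0.    0.29 -0.3 ]
18 103 [ 378.9 -344.2   18.2] [ 434.5 -294.8   45. ] [32.4728341  43.03796548]
45 97 [ 380.9 -359.3   45.1] [ 431.9 -296.4   56.2] [50.09756282 52.77875346]
base 5 208 [449.3 -40.1   5.4] [515.   30.2  19. ]
base 19 58 [455.6 -28.7  19. ] [507.4  29.   24.7]
base 28 0
```

The body is seated, top at 52. Back over the base with the jaws preset to about 72 mm, to measure the tip height.

Call:
{"fn": "carry_out", "kwargs": {
  "commands": [0.007,0.01,-0.032,0,0.3,-0.3,-0.6,0.007,0.022,-0.07,0,0.3,-0.3,-0.6,0.007,0.035,-0.11,0,0.3,-0.3,-0.6,0.007,0.047,-0.15,0,0.3,-0.3,-0.6,0.007,0.06,-0.19,0,0.3,-0.3,-0.6,0.007,0.072,-0.23,0,0.3,-0.3,-0.6,0.007,0.085,-0.27,0,0.3,-0.3,-0.6,0.007,0.095,-0.3,0,0.3,-0.3,-0.6,0.007,0.1005,-0.319,0,0.3,-0.3,-0.6,0.007,0.1005,-0.319,0,0.3,-0.3,-0.6,0.007,0.1005,-0.319,0,0.3,-0.3,-0.6]
}}

```text
time: 31.42
tool_pos: [478.9, -8.1, 147.3]
tcp_rot: [-127.5, 89.7, 147.4]
ft_force: [-1.0, 0.3, -0.7]
finger_gap: 67.8
```

```bash
python3 - <<'E'
from h import *
st();to((480.5,-8.5,26))
p,d=snap('side','s15');P=cloud('side',d).reshape(-1,3)
t=sense()['tool_pos']
Q=P[(np.hypot(P[:,0]-t[0],P[:,1]-t[1])<70)]
for z in np.arange(-34,6,2):
    q=Q[(Q[:,2]>=t[2]+z)&(Q[:,2]<t[2]+z+2)];print(z,len(q),q.min(0).round(0) if len(q) else '',q.max(0).round(0) if len(q) else '')
E
```

```text
31.43 [478.9  -8.1 147.3] [-127.53   89.71  147.36] [-1.   0.3 -0.7] 67.8 [ -7.  -7. 111.   0.  76. -12.]
(480.5, -8.5, 26) -> [0.1213 0.0021 0.0009] [-0.   -0.17  0.23]
-34 0  
-32 0  
-30 0  
-28 0  
-26 0  
-24 0  
-22 0  
-20 0  
-18 0  
-16 2 [441.  -4. 132.] [519.   3. 133.]
-14 2 [444.   2. 135.] [513.   5. 135.]
-12 3 [444.  -3. 136.] [516.  10. 137.]
-10 5 [436.  -7. 138.] [519.   5. 139.]
-8 7 [433.  -8. 140.] [522.  11. 141.]
-6 3 [438.   1. 142.] [525.   4. 143.]
-4 7 [438.  -0. 144.] [526.  11. 145.]
-2 8 [433.  -6. 146.] [519.   6. 147.]
0 6 [436.  -5. 148.] [526.   7. 148.]
2 8 [433.  -1. 151.] [523.   7. 151.]
4 6 [433.  -9. 153.] [525.  10. 153.]
```

At a 68 mm gap the tips are about 16.5 mm below the TCP, so I grip the base with the TCP at about 24 (tips at about 7.5).

Call:
{"fn": "carry_out", "kwargs": {
  "commands": [0.03,0.002,0.001,0,-0.15,0.2,-1,0.06,0.002,0.001,0,-0.15,0.2,-1,0.09,0.002,0.001,0,-0.15,0.2,-1,0.11,0.002,0.001,0,-0.15,0.2,-1,0.118,0.002,0.001,0,-0.15,0.2,-1,0.118,0.002,0.001,0,-0.15,0.2,-1,0.118,0.002,0.001,0,-0.15,0.2,-1]
}}

```text
time: 32.35
tool_pos: [481.5, -9.2, 30.6]
tcp_rot: [91.1, 89.9, 5.9]
ft_force: [0.2, -0.2, -0.8]
finger_gap: 85.2
```

```bash
python3 -c "
from h import *
st();to((480.5,-8.5,23))"
```

```text
32.35 [481.5  -9.2  30.6] [91.06 89.91  5.9 ] [ 0.2 -0.2 -0.8] 85.2 [ -7.   3. 115.   0.  62. -12.]
(480.5, -8.5, 23) -> [ 0.0076 -0.0009 -0.0007] [ 0.   -0.   -0.09]
```

Call:
{"fn": "carry_out", "kwargs": {
  "commands": [0.004,-0.0008,-0.0006,0,0,0,-1,0.0075,-0.0008,-0.0006,0,0,0,-1,0.0075,-0.0008,-0.0006,0,0,0,-0.75,0.0075,-0.0008,-0.0006,0,0,0,-0.65,0.0075,-0.0008,-0.0006,0,0,0,-0.6,0.0075,-0.0008,-0.0006,0,0,0,-0.5,0.0075,-0.0008,-0.0006,0,0,0,-0.3,0.0075,-0.0008,-0.0006,0,0,0,-0.3,0.0075,-0.0008,-0.0006,0,0,0,-0.3],
  "grip_force": 90
}}

```text
time: 33.48
tool_pos: [481.6, -8.6, 24.7]
tcp_rot: [87.4, 89.8, 2.3]
ft_force: [-4.5, 1.2, 14.1]
finger_gap: 63.5
```

Call:
{"fn": "carry_out", "kwargs": {
  "commands": [-0.001,0,0,0,0,0,-0.3,-0.003,0,0,0,0,0,-0.3,-0.006,0,0,0,0,0,-0.3,-0.012,0,0,0,0,0,-0.3,-0.012,0,0,0,0,0,-0.3,-0.012,0,0,0,0,0,-0.3]
}}

```text
time: 34.22
tool_pos: [481.6, -8.7, 36.8]
tcp_rot: [86.6, 89.8, 1.5]
ft_force: [-0.4, -0.5, -5.9]
finger_gap: 63.4
```

```bash
python3 - <<'E'
from h import *
st();to((481,-8.5,110),(487.7,171.6,110))
p,d=snap('side','s16')
cv2.imwrite('pics/s16c.png',cv2.resize(p[170:270,260:350,::-1],None,fx=5,fy=5,interpolation=cv2.INTER_CUBIC))
E
```

```text
34.23 [481.6  -8.7  36.8] [86.63 89.82  1.46] [-0.4 -0.5 -5.9] 63.4 [ -7.   2. 115.   0.  63. -12.]
(481, -8.5, 110) -> [-0.0732 -0.0003 -0.0002] [-0.    0.01 -0.18]
(487.7, 171.6, 110) -> [-0.0732  0.0215 -0.1791] [-0.    0.01 -0.18]
```

View pics/s16c.png

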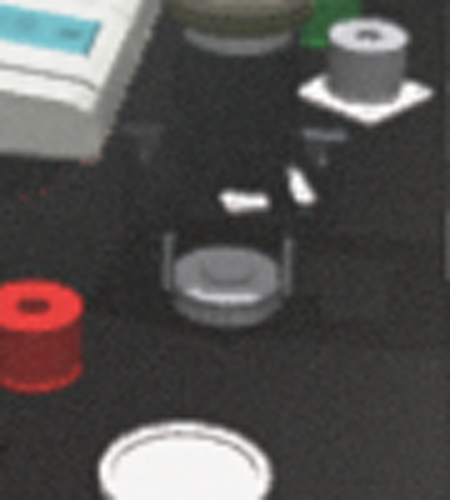

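The base is held level and the body looks seated on its post. Moving to the dish.

Call:
{"fn": "carry_out", "kwargs": {
  "commands": [-0.03,0,0,0,0,0,-0.3,-0.06,0,0,0,0,0,-0.3,-0.073,0.001,-0.01,0,0,-0.15,-0.3,-0.073,0.005,-0.04,0,0,-0.15,-0.3,-0.073,0.009,-0.075,0,0,-0.15,-0.3,-0.073,0.013,-0.11,0,0,-0.15,-0.3,-0.073,0.017,-0.145,0,0,-0.15,-0.3,-0.073,0.02,-0.167,0,0,-0.15,-0.3,-0.073,0.0215,-0.179,0,0,-0.15,-0.3,-0.073,0.0215,-0.179,0,0,-0.15,-0.3,-0.073,0.0215,-0.179,0,0,-0.15,-0.3]
}}

```text
time: 35.65
tool_pos: [487.3, 170.9, 109.3]
tcp_rot: [-32.3, 90.0, -117.4]
ft_force: [0.2, -1.6, -4.8]
finger_gap: 63.4
```

```bash
python3 - <<'E'
from h import *
st();to((487.8,171.6,55),(487.8,171.6,33))
E
```

```text
35.65 [487.3 170.9 109.3] [ -32.26   89.96 -117.44] [ 0.2 -1.6 -4.8] 63.4 [ 14.   1. 107.  -0.  71.   9.]
(487.8, 171.6, 55) -> [ 0.0543  0.0005 -0.0007] [0.   0.04 0.02]
(487.8, 171.6, 33) -> [ 0.0763  0.0005 -0.0008] [0.   0.04 0.02]
```

Call:
{"fn": "carry_out", "kwargs": {
  "commands": [0.02,0.0003,-0.0007,0,0.04,0,-0.3,0.04,0.0003,-0.0007,0,0.04,0,-0.3,0.06,0,-0.0007,0,0.04,0,-0.3,0.068,0,-0.0007,0,0.04,0,-0.3,0.068,0,-0.0007,0,0.04,0,-0.3,0.068,0,-0.0007,0,0.04,0,-0.3]
}}

```text
time: 36.4
tool_pos: [488.1, 171.5, 42.3]
tcp_rot: [103.5, 89.9, 18.3]
ft_force: [0.8, 0.5, -5.5]
finger_gap: 63.3
```

```bash
python3 - <<'E'
from h import *
st();to((487.8,171.6,33))
p,d=snap('side','s17')
cv2.imwrite('pics/s17c.png',cv2.resize(p[200:300,250:350,::-1],None,fx=6,fy=6,interpolation=cv2.INTER_CUBIC))
E
```

```text
36.4 [488.1 171.5  42.3] [103.54  89.93  18.34] [ 0.8  0.5 -5.5] 63.3 [ 14.   7. 109.   0.  64.   9.]
(487.8, 171.6, 33) -> [ 0.0093 -0.0003 -0.0001] [ 0.   -0.02 -0.07]
```

View pics/s17c.png

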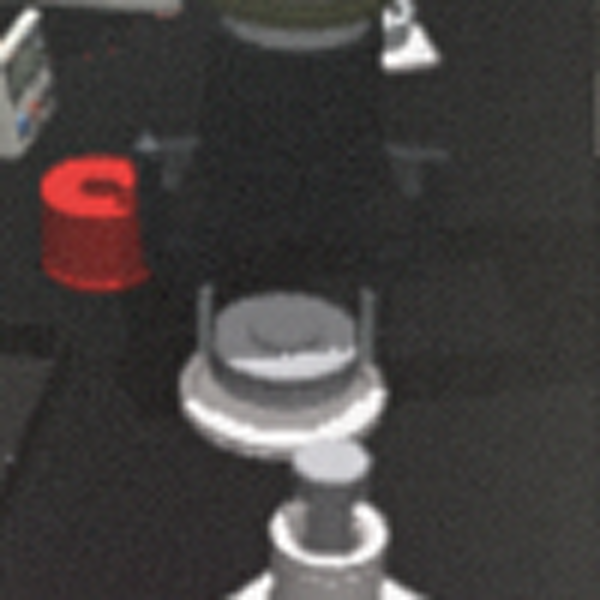

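The base is centred over the dish (columns 286 and 284 in the crop). I'll lower it.

Call:
{"fn": "carry_out", "kwargs": {
  "commands": [0.003,0,0,0,0,0,-0.3,0.006,0,0,0,0,0,-0.3,0.009,0,0,0,0,0,-0.3,0.011,0,0,0,0,0,-0.3,0.011,0,0,0,0,0,-0.3]
}}

```text
time: 37.08
tool_pos: [487.9, 171.5, 31.1]
tcp_rot: [105.7, 90.0, 20.5]
ft_force: [-0.6, -0.1, -5.1]
finger_gap: 63.3
```

Call:
{"fn": "carry_out", "kwargs": {
  "commands": [0.0007,0,0,0,0,0,-0.3,0.0015,0,0,0,0,0,-0.3,0.0015,0,0,0,0,0,-0.3]
}}

```text
time: 37.45
tool_pos: [487.9, 171.5, 29.5]
tcp_rot: [106.5, 90.0, 21.3]
ft_force: [0.3, -0.3, -5.4]
finger_gap: 63.5
```

Call:
{"fn": "carry_out", "kwargs": {
  "commands": [0.0005,0,0,0,0,0,-0.3,0.001,0,0,0,0,0,-0.3,0.001,0,0,0,0,0,-0.3]
}}

```text
time: 37.83
tool_pos: [488.0, 171.6, 28.9]
tcp_rot: [103.6, 90.0, 18.4]
ft_force: [-3.0, -1.3, 1.5]
finger_gap: 63.0
```

Call:
{"fn": "carry_out", "kwargs": {
  "commands": [0.0003,0,0,0,0,0,-0.3,0.0006,0,0,0,0,0,-0.3,0.0006,0,0,0,0,0,-0.3]
}}

```text
time: 38.2
tool_pos: [488.0, 171.6, 28.9]
tcp_rot: [102.8, 90.0, 17.6]
ft_force: [-6.3, -1.6, 6.1]
finger_gap: 63.1
```

Call:
{"fn": "carry_out", "kwargs": {
  "commands": [0,0,0,0,0,0,-0.4,0,0,0,0,0,0,-0.55,0,0,0,0,0,0,-0.7,0,0,0,0,0,0,-1,0,0,0,0,0,0,-1,0,0,0,0,0,0,-1,-0.04,0,0,0,0,0,-1,-0.09,0,0,0,0,0,-1,-0.15,0,0,0,0,0,-1,-0.2,0,0,0,0,0,-1,-0.2,0,0,0,0,0,-1]
}}

```text
time: 39.58
tool_pos: [490.8, 172.2, 234.8]
tcp_rot: [99.0, 89.4, 13.8]
ft_force: [0.3, -0.2, -0.4]
finger_gap: 85.0
```

```bash
python3 - <<'E'
from h import *
st();to((430,-60,300))
p,d=snap('side','s18');P=cloud('side',d).reshape(-1,3)
Q=P[np.hypot(P[:,0]-489,P[:,1]-175)<32]
q=Q[(Q[:,2]>10)&(Q[:,2]<40)];print(len(q),np.percentile(q[:,2],[10,50,90,98]).round(1))
A=np.c_[q[:,:2]-q[:,:2].mean(0),np.ones(len(q))];m=(q[:,2]>17)&(q[:,2]<30);print('tilt',np.linalg.lstsq(A[m],q[m,2],rcond=None)[0].round(3))
cv2.imwrite('pics/s18c.png',cv2.resize(p[140:320,230:370,::-1],None,fx=3.3,fy=3.3,interpolation=cv2.INTER_CUBIC))
E
```

```text
39.58 [490.8 172.2 234.8] [99.02 89.38 13.83] [ 0.3 -0.2 -0.4] 85.0 [ 14.  -5. 100.   0.  85.   9.]
(430, -60, 300) -> [-0.0665 -0.0794  0.2262] [ 0.   -0.1  -0.61]
289 [17.4 21.6 26.5 28. ]
tilt [ 2.0000e-03 -2.2000e-02  2.2321e+01]
```

View pics/s18c.png

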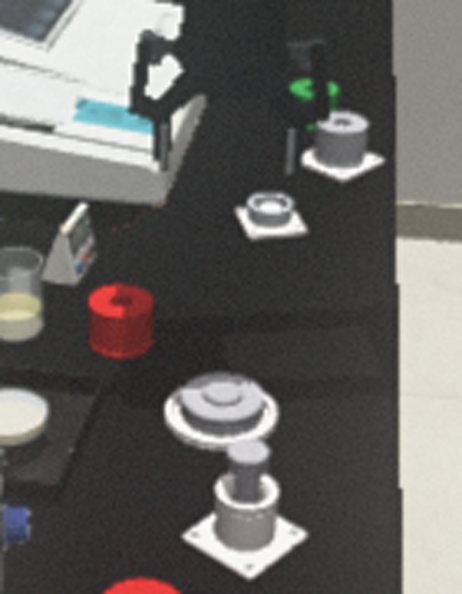

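All four parts are on their stands. I'll move the arm aside for a top-view check of the base in the dish.

Call:
{"fn": "carry_out", "kwargs": {
  "commands": [-0.07,-0.02,0.05,0,0,0,-1,-0.07,-0.04,0.11,0,0,0,-1,-0.07,-0.06,0.17,0,0,0,-1,-0.07,-0.08,0.226,0,0,0,-1,-0.07,-0.08,0.226,0,0,0,-1,-0.07,-0.08,0.226,0,0,0,-1]
}}

```text
time: 40.38
tool_pos: [427.4, -61.2, 299.4]
tcp_rot: [114.0, 89.8, 28.6]
ft_force: [-0.1, 0.5, 0.6]
finger_gap: 85.2
```

```bash
python3 - <<'E'
from h import *
st()
p,d=snap('top','t2');C=cloud('top',d)
P=C[195:255,190:255].reshape(-1,3)
q=P[(np.hypot(P[:,0]-486,P[:,1]-172)<33)];print('base h',np.median(q[:,2]).round(1),len(q))
A=np.c_[q[:,:2]-q[:,:2].mean(0),np.ones(len(q))];print('tilt',np.linalg.lstsq(A,q[:,2],rcond=None)[0].round(3))
a=cv2.resize(p[185:260,140:240,::-1],None,fx=6,fy=6,interpolation=cv2.INTER_CUBIC)
cv2.imwrite('pics/t2c.png',a)
E
```

```text
40.38 [427.4 -61.2 299.4] [113.96  89.76  28.61] [-0.1  0.5  0.6] 85.2 [-15. -20. 106.   0.  94. -20.]
base h 21.3 364
tilt [ 8.0000e-03 -1.0000e-03  2.1572e+01]
```

View pics/t2c.png

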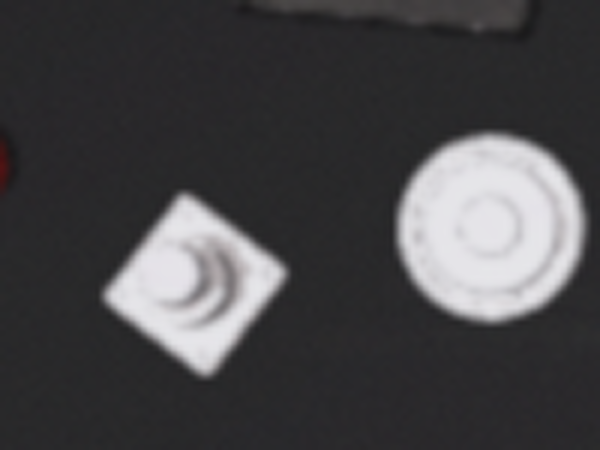

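The base lies flat and central in the dish: spigot at (489,225) in the crop, dish centre at (491,228), top height about 21.5, tilt about 0. Handing in.

```bash
python3 -c "
from h import *
print(order.hand_in());st()"
```

```text
the job is handed in; nothing more can be done
None
the job is handed in; nothing more can be done
```

I took the die apart in the order ring, plunger, body, base, and set each part on its own stand. Each one was lowered until it touched before I let go. The job is handed in, at about 40 s of the 115 s on the robot's clock.

Last checks:

| Part | Contact height of the TCP, measured (predicted) | Camera height afterwards |
|---|---|---|
| Release ring on boss | 35.9 mm (35.8) | top about 28 mm, nominal 26, within depth noise; looks flat |
| Plunger in cup | 78.4 mm (78.3) | head top about 80 mm, nominal 80 |
| Die body on post | 43.6 mm (43.5) | top about 52–53 mm, nominal 52 |
| Base plate in dish | 28.9 mm (28.7) | top about 21.5–22.3 mm, nominal 22; no measurable tilt, near the dish centre |

- **Forces:** The wrist force stayed below about 16 N in every reading I took.
- **Robot:** It was touching nothing at the end.
- **Beaker, timer and look-alikes:** I did not touch the beaker, the timer or the red and green look-alikes.
- **Disagreement between cameras:** The side camera read a few mm off the robot's own position, up to about 8 mm in y at the post. I placed by the top camera and the robot's position instead, and no fit met sideways resistance. No check failed.

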